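# Gauge the spray jets and feed the clear one

### The arm

A 6-joint arm with a two-finger parallel gripper is mounted at the origin on the work surface. World frame = base frame: x ahead of the robot, y to its left, z up, the work surface at z = 0. Lengths are in m, angles in rad, forces in N, time in s.
With the tool pointing down it reaches from about 0.25 to 0.8 m from the base axis. Payload 8.5 kg.
Tool frame: the origin (TCP) lies midway between the tips of the shut fingers; the grasp point (between the pads) lies 19 mm behind it; z points along the fingers, y is the line along which they close (so a half turn about z gives the same grasp; the last joint's range is limited). The gripper opens to 85 mm and grips with 20 to 120 N. Pads are 22 mm wide; open, the fingers measure 114 mm over their backs; the gripper's body (76 mm by 85 mm) begins 54 mm behind the grasp point. The pads swing forward as they close: fully open they stand 13 mm farther back than shut.
Start: joints at [1.144, 0.238, -0.013, 1.319, 0, 1.571], TCP at [0.217, 0.478, 0.231] pointing down, gripper open.
Joint ranges: [-2.66, 2.66], [-1.03, 1.9], [-1.14, 1.46], [-1.82, 2.27], [-1.45, 1.34], [-3.14, 3.14]. Speed limits (rad/s): [2.22, 2.22, 2.79, 3.14, 3.14, 3.14].

### API

Orientations are given as a 3x3 rotation matrix whose columns are the frame's x, y, z axes.
In Python, from cell import * gives the robot as it stands. The module is installed in compiled form; this text tells all that it offers.
- The arm moves only by the shell command python3 -m creep 'ROWS' [FORCE]. ROWS is JSON, a list that holds one entry, the list of rows, each a list of 5 numbers: the shift along the tool's x, y, z in m, then the turn about the tool's z in degrees, then the finger opening in m, from 0 to 0.0854. A call has 1 to 5 rows; each row shifts and turns the commanded pose from where the row before left it, along the tool's axes as they then stand; what a row does not reach is not made up. A row lasts 1/8 s, in which the tool goes at most 62.5 mm and 10.7 degrees, less where a joint would pass 70% of its speed; a pose out of reach is approached as far as the arm can. A call is refused whole if a number of a shift passes 0.0625 or a number of a turn 10.7, either way. A call with a gripper value outside its range is refused whole. The fingers move at their own pace and stop on an object; FORCE is the grip in N (left out, the last holds). Time passes only in rows, so rows that do not move let the fingers close. It gives the time, the measured TCP pose, the force, the opening and the grip force at its end, in the units of the state.
- state(): the state, without advancing time (a new reading comes with each control period).
- camera(name): name is "scene" or "top" or "wrist"; returns (picture, depth): 420x560x3 uint8, red, green, blue; 420x560 float32, m along the optical axis (not along the pixel's ray), 0 where there is no reading.
- camera_model(name): a dict with "K" (3x3 intrinsics, pixels), "world_from_camera" (4x4, takes a point from camera to world coordinates). Camera axes: x right, y up, looking along -z (the intrinsics and any distortion apply to the point x, -y, -z); pixel columns grow to the right and rows downward; lengths in m; the calibration is good to about 2 mm. A picture is of the moment at which its call begins: read the wrist's pose just before it. camera_model takes no time and is no camera call; for the wrist camera it gives the pose at the moment of the call.
- close_job(): hands the job in; it is judged then, once.
The state is a dict: "clock": time; "joint_pos": joint angles; "joint_velocities": joint speeds; "joint_torque": joint torques, N m; "tcp_pos": TCP position; "tcp_rot": TCP orientation; "ft_force": force on the tool from outside, world axes, zero at the start; "torque": the same for the moment, N m; "finger_gap": opening from 0.0 (shut) to 1.0 (fully open); "grasp_force": force on a finger pad.
Only numpy, scipy, OpenCV 4.12 (cv2) and the standard library are available. Lean on these libraries where they do the work, as an engineer would, in place of code of your own. Each camera call takes 0.05 s, during which the arm holds its last target. There are 200 camera calls.

### The job

Two of the three jets in the spray manifold are choked with hard scale a little way inside and only one is clear, which cannot be seen: take the green-handled gauge pin from its stand, feel the jets with it and leave it standing fully home in the clear jet. Then turn the red selector until its pointer lines up with the dial mark of that jet's colour (white, yellow or blue). Leave everything else on the counter where it is.

Things in the scene. Friction and masses are not known exactly. Their poses are not given: they have to be found in the camera images.
- manifold: fixed spray manifold: grey base 100 (x) by 360 (y) by 14 mm with an aluminium jet block (50 by 160 mm, y 0 to 160 mm, flat top 58 mm above the counter) and, at x 0, y -110 mm, the selector's dial (96 mm across, black top 34 mm above the counter). Origin: centre of the base's underside; x points away from the robot, y left, z up; turned by at most 0.25 rad
- jet_left (a point): centre of the mouth of the left jet (+y end, white stripes) on the block's top; axes as the manifold's. Each jet is an upright bore 7.5 mm wide with a 1.5 mm chamfer. The clear one is 37 mm deep; a choked one stops the pin hard about 12 mm below the mouth. Any of the three can be the clear one
- jet_mid (a point): the same for the middle jet (yellow stripes), 50 mm to the right of the left one
- jet_right (a point): the same for the right jet (blue stripes), 50 mm to the right of the middle one
- selector (a joint): selector angle (rad), growing clockwise from above, 0 to 2.0, starting at 0.2 to 0.65; stays where it is left (friction 0.05 N m). The orange pointer's direction, counter-clockwise from the manifold's +x, is 1.3 minus this angle. Marks on the dial: white (left jet) at 0.9, yellow (middle jet) at 1.3, blue (right jet) at 1.7
- selector_grip (a point): point to hold: on the selector's upright axis, 28 mm above the dial, 9 mm below the top of its red grip bar. The bar lies along the pointer: 40 mm long, 12 mm thick, 7 to 37 mm above the dial; the thin pointer ends 36 mm from the axis. The point's x axis is the manifold's +x turned clockwise by the joint angle (pointer 1.3 rad counter-clockwise from it)
- pin: loose gauge pin, about 50 g, upright in its stand: steel shaft 6 mm thick, 30 mm long, its lowest 3 mm tapered, then a round green handle 12 mm thick, 55 mm long, whose lower shoulder rests on the jet's rim when fully home (tip 30 mm below the mouth). Origin at the tip; z points up along the pin, the handle spans z 30 to 85 mm
- pin_stand: fixed grey block 50 by 50 by 40 mm with an 8 mm hole from above in which the pin stands, its shoulder on the block's top. Origin: centre of the underside
- bottle_1: frosted glass diffuser bottle, 54 mm across, 100 mm tall, black cap, standing; origin at the centre of its underside
- bottle_2: the second frosted glass diffuser bottle, the same; origin at the centre of its underside
- puck_1: black plastic cup-holder scent puck, 68 mm across, 26 mm high; origin at the centre of its underside
- puck_2: the second scent puck, the same; origin at the centre of its underside
- scraper: yellow plastic windshield scraper lying flat, 142 mm long, blade 100 mm wide, 12 mm high; origin under its blade
- polish_can: blue can of polish, 56 mm across, 130 mm tall; origin at the centre of its underside

How it is judged:
On the way, in this order (a step that is already met when the one before it is completed fails the run):
1. the gauge pin is fully home in the clear jet (((horizontal distance between pin and jet_left below 0.004 m and z of pin in the frame of jet_left below -0.027 m and angle between pin's own z axis and vertical below 0.12 rad) or (horizontal distance between pin and jet_mid below 0.004 m and z of pin in the frame of jet_mid below -0.027 m and angle between pin's own z axis and vertical below 0.12 rad) or (horizontal distance between pin and jet_right below 0.004 m and z of pin in the frame of jet_right below -0.027 m and angle between pin's own z axis and vertical below 0.12 rad))), for 0.2 s.
2. the selector points at the mark of that jet (((horizontal distance between pin and jet_left below 0.004 m and z of pin in the frame of jet_left below -0.027 m and angle between pin's own z axis and vertical below 0.12 rad and value of joint selector between 0.82 and 0.98 rad) or (horizontal distance between pin and jet_mid below 0.004 m and z of pin in the frame of jet_mid below -0.027 m and angle between pin's own z axis and vertical below 0.12 rad and value of joint selector between 1.22 and 1.38 rad) or (horizontal distance between pin and jet_right below 0.004 m and z of pin in the frame of jet_right below -0.027 m and angle between pin's own z axis and vertical below 0.12 rad and value of joint selector between 1.62 and 1.78 rad))), for 0.2 s.
At the end, for the whole second after the job is handed in: The pin stands at rest in the clear jet with its tip at least 27 mm below the mouth, within 4 mm of the jet's axis and within 0.12 rad of upright, and the selector rests within 0.08 rad of the mark of the same jet (white 0.9 left, yellow 1.3 middle, blue 1.7 right) (((horizontal distance between pin and jet_left below 0.004 m and z of pin in the frame of jet_left below -0.027 m and angle between pin's own z axis and vertical below 0.12 rad and value of joint selector between 0.82 and 0.98 rad) or (horizontal distance between pin and jet_mid below 0.004 m and z of pin in the frame of jet_mid below -0.027 m and angle between pin's own z axis and vertical below 0.12 rad and value of joint selector between 1.22 and 1.38 rad) or (horizontal distance between pin and jet_right below 0.004 m and z of pin in the frame of jet_right below -0.027 m and angle between pin's own z axis and vertical below 0.12 rad and value of joint selector between 1.62 and 1.78 rad)) and linear speed of pin below 0.02 m/s and velocity of joint selector between -0.05 and 0.05 rad/s); the robot touches nothing.
It fails at once if a bystander (bottle, puck, scraper or can) is shifted by more than 30 mm (distance of any of bottle_1, bottle_2, puck_1, puck_2, scraper, polish_can from where it was at the start of the episode above 0.03 m).
It also fails if it takes over 54 s, if anything falls off the work surface, if the arm or the gripper's body presses on something with over 40 N, if the wrist force passes 120 N, or if a joint passes its speed limit or range.

## Working session

There is one attempt and no reset: what is moved stays moved. The work goes in short steps, Python scripts to look and compute and a shell command to move; the robot and the scene stay as the last step left them, time stands still between calls to the robot, and variables do not carry over. Pictures are saved under pics/ and viewed, at most 10 in all, crops included, and the job is handed in when it is done.

```bash
mkdir -p pics
cat > h.py <<'E'
from cell import *
import numpy as np, cv2
def snap(n,f):
    m=camera_model(n); p,d=camera(n); cv2.imwrite(f'pics/{f}.png',p[:,:,::-1]); np.savez(f'pics/{f}.npz',p=p,d=d,K=m['K'],T=m['world_from_camera']); return p,d,m
def ray(f,u,v):
    z=np.load(f'pics/{f}.npz');K=z['K'];T=z['T'];r=np.linalg.inv(K)@[u,v,1.];r=np.array([r[0],-r[1],-r[2]])
    return T[:3,3],T[:3,:3]@r,z['d']
def atz(f,u,v,h):
    o,r,_=ray(f,u,v);return o+r*(h-o[2])/r[2]
def dep(f,u,v):
    o,r,d=ray(f,u,v);return o+r*d[int(round(v)),int(round(u))]
def tri(*obs):
    A=np.zeros((3,3));b=np.zeros(3)
    for f,u,v in obs:
        o,r,_=ray(f,u,v);r=r/np.linalg.norm(r);P=np.eye(3)-np.outer(r,r);A+=P;b+=P@o
    return np.linalg.solve(A,b)
E
python3 - <<'E'
from h import *
print(state())
a=snap('scene','s1')[0];b=snap('top','t1')[0]
print(camera_model('top'),camera_model('scene')['world_from_camera'])
E
```

```text
{'clock': 0.0, 'joint_pos': array([ 1.14399619e+00,  2.38797471e-01, -1.42171243e-02,  1.31920105e+00,
        1.94147836e-05,  1.57079335e+00]), 'joint_velocities': array([ 0.000615  , -0.00074134,  0.00158708, -0.00152529, -0.00084886,
        0.0003494 ]), 'joint_torque': array([ 2.97374427e-03, -5.38774645e+01,  3.46440840e+01,  1.82986341e-02,
        1.88938902e-04,  1.78006474e-05]), 'tcp_pos': array([0.2171595 , 0.47754643, 0.23068332]), 'tcp_rot': array([[-9.10296244e-01,  4.13956981e-01, -6.05214182e-04],
       [ 4.13957423e-01,  9.10295338e-01, -1.28396110e-03],
       [ 1.94189874e-05, -1.41931787e-03, -9.99998993e-01]]), 'ft_force': array([ 0.5777252 , -0.27210244, -0.43261469]), 'torque': array([-0.03238608, -0.02694413,  0.01530639]), 'grasp_force': 0.0, 'finger_gap': 0.9983355642218534}
{'K': array([[401.15331601,   0.        , 277.96432008],
       [  0.        , 401.15331601, 203.49780293],
       [  0.        ,   0.        ,   1.        ]]), 'world_from_camera': array([[-0.00450121,  0.99356322, -0.1131895 ,  0.39629821],
       [-0.99969125, -0.00723694, -0.02377019, -0.03415278],
       [-0.02443634,  0.11304756,  0.99328904,  1.15407797],
       [ 0.        ,  0.        ,  0.        ,  1.        ]])} [[ 5.10047562e-01 -6.42021453e-01  5.72415878e-01  1.20984565e+00]
 [ 8.60146199e-01  3.80714439e-01 -3.39418668e-01 -4.66625023e-01]
 [-1.29232929e-05  6.65481006e-01  7.46414784e-01  9.92343821e-01]
 [ 0.00000000e+00  0.00000000e+00  0.00000000e+00  1.00000000e+00]]
```

View pics/t1.png

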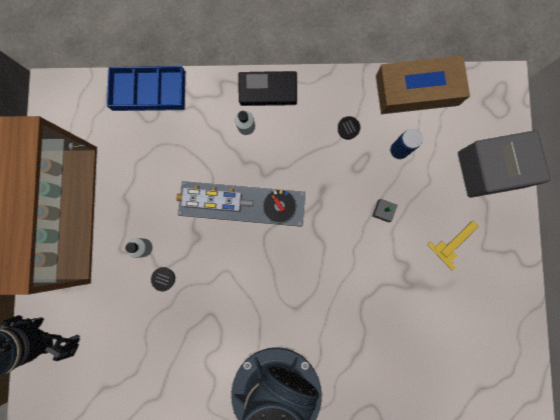

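View pics/s1.png

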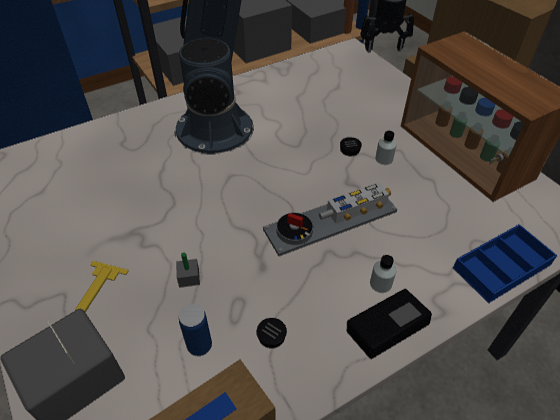

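Run:
```python
from h import *
t=cv2.imread('pics/t1.png');s=cv2.imread('pics/s1.png')
def c(i,u,v,w,h,k): return cv2.resize(i[v:v+h,u:u+w],None,fx=k,fy=k,interpolation=cv2.INTER_CUBIC)
im=np.zeros((600,800,3),np.uint8)
im[0:240,0:560]=c(t,170,175,140,60,4); im[0:240,560:800]=c(t,365,190,40,40,6)
im[240:600,0:560]=c(s,260,170,140,90,4); im[240:600,560:800]=c(s,170,240,40,60,6)
cv2.imwrite('pics/c1.png',im)
for f,u,v,n in [('t1',388,209,'pin'),('t1',280,205,'sel'),('t1',193,198,'jl'),('t1',211,200,'jm'),('t1',229,201,'jr'),('t1',137,248,'b1'),('t1',163,279,'p')]: print(n,dep(f,u,v).round(3))
```

```text
pin [ 0.501 -0.3    0.09 ]
sel [ 0.516 -0.014  0.071]
jl [0.54  0.23  0.048]
jm [0.532 0.177 0.059]
jr [0.53  0.129 0.049]
b1 [0.401 0.369 0.083]
p [0.315 0.315 0.027]
```

View pics/c1.png

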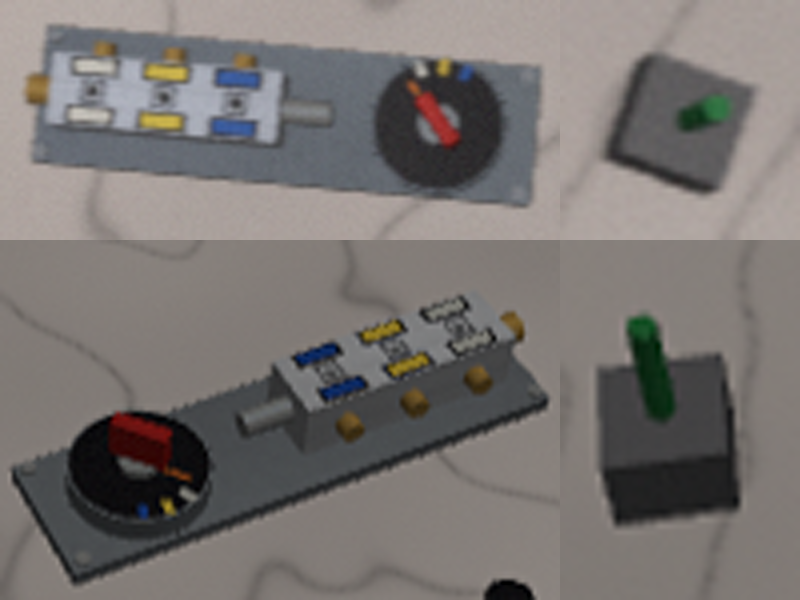

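Run:
```python
from h import *
for n,a,b in [('jl',(193,197.8),(375,192)),('jm',(211,199.5),(359.5,197.25)),('jr',(229,200.8),(342.5,203.2)),('pintop',(391.3,207.8),(183.8,253.7)),('pinbase',(386.7,210),(187.2,268.7)),('seltop',(279.2,204.7),(295.3,216.5))]:
    print(n,tri(('t1',*a),('s1',*b)).round(4))
a=atz('t1',193,197.8,.058);b=atz('t1',229,200.8,.058);print(a,b,atz('t1',170+418/4,175+97/4,.071),atz('t1',170+455/4,175+35,.071))
```

```text
jl [0.5392 0.2282 0.0544]
jm [0.5344 0.1784 0.0557]
jr [0.5298 0.1273 0.0561]
pintop [ 0.5032 -0.3074  0.0963]
pinbase [ 0.5033 -0.3087  0.0385]
seltop [ 0.5165 -0.0117  0.0697]
[0.53879832 0.22739518 0.058     ] [0.52968312 0.12728019 0.058     ] [0.53142533 0.00114625 0.071     ] [ 0.50185637 -0.02385013  0.071     ]
```

```bash
cat >> h.py <<'E'
def to(x,y,z,yaw=None):
    s=state();R=s['tcp_rot'];d=R.T@(np.array([x,y,z])-s['tcp_pos'])
    a=np.degrees(np.arctan2(R[1,1],R[0,1]))
    print('t',round(s['clock'],2),'pos',s['tcp_pos'].round(4),'tooly deg',a.round(2),'SHIFT mm',(d*1e3).round(1),'F',s['ft_force'].round(1),'gap',round(s['finger_gap'],3),'g',round(s['grasp_force'],1),'j6',s['joint_pos'][5].round(2))
E
python3 -m creep '[[[0,0,0,-9.6,0.085],[0,0,0,-9.6,0.085]]]' 40
python3 -c "
from h import *
to(.46,.12,.23);to(.503,-.308,.15)"
```

```text
clock: 0.35
tcp_pos: [0.2172, 0.4777, 0.2309]
tcp_rot: [[-0.996, 0.086, -0.0], [0.086, 0.996, -0.001], [0.0, -0.001, -1.0]]
ft_force: [0.7, 0.3, -1.0]
finger_gap: 0.995
grasp_force: 0.0
t 0.35 pos [0.2172 0.4777 0.2309] tooly deg 85.06 SHIFT mm [-272.7 -335.4    1.1] F [ 0.7  0.3 -1. ] gap 0.995 g 0.0 j6 1.23
t 0.35 pos [0.2172 0.4777 0.2309] tooly deg 85.06 SHIFT mm [-352.4 -758.    81.5] F [ 0.7  0.3 -1. ] gap 0.995 g 0.0 j6 1.23
```

```bash
python3 -m creep '[[[-0.034,-0.042,0,0,0.085],[-0.034,-0.042,0,0,0.085],[-0.034,-0.042,0,0,0.085],[-0.034,-0.042,0,0,0.085]]]' >/dev/null
python3 -m creep '[[[-0.034,-0.042,0,0,0.085],[-0.034,-0.042,0,0,0.085],[-0.034,-0.042,0,0,0.085],[-0.034,-0.042,0,0,0.085],[0,0,0,0,0.085]]]'>/dev/null
python3 - <<'E'
from h import *
to(.503,-.308,.15)
snap('wrist','w1')
E
```

```text
t 1.48 pos [0.4588 0.1156 0.2308] tooly deg 84.47 SHIFT mm [ -84.9 -417.3   81.1] F [-0.1  0.6  0.3] gap 0.997 g 0.0 j6 0.34
```

View pics/w1.png

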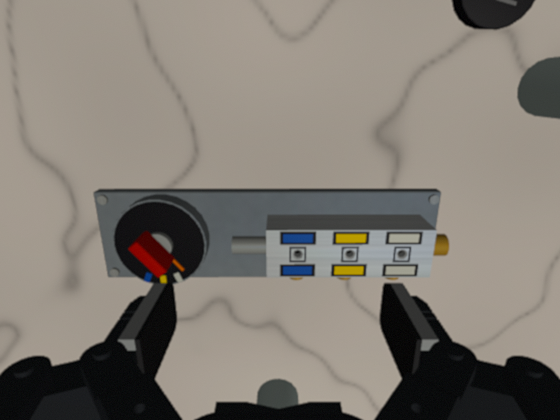

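```bash
python3 - <<'E'
from h import *
for n,w,t,s in [('l',(402,254),(193,197.8),(375,192)),('m',(349.5,254.3),(211,199.5),(359.5,197.25)),('r',(297.5,254.5),(229,200.8),(342.5,203.2))]:
    print(n,atz('w1',*w,.058).round(4),tri(('w1',*w),('t1',*t)).round(4),tri(('w1',*w),('t1',*t),('s1',*s)).round(4))
print(atz('w1',153,252,.071),camera_model('wrist')['world_from_camera'].round(3))
E
python3 -m creep '[[[-0.011,-0.053,0,0,0.085],[-0.011,-0.053,0,0,0.085],[-0.011,-0.053,0,0,0.085],[-0.011,-0.053,0,0,0.085],[-0.011,-0.053,0,0,0.085]]]'>/dev/null
python3 -m creep '[[[-0.011,-0.053,0.02,0,0.085],[-0.010,-0.053,0.02,0,0.085],[0,-0.043,0.02,0,0.085],[0,0,0,0,0.085]]]'>/dev/null
python3 - <<'E'
from h import *
to(.503,-.308,.061)
snap('wrist','w2')
E
```

```text
l [0.5381 0.2268 0.058 ] [0.5391 0.2277 0.0561] [0.5394 0.2279 0.0549]
m [0.5336 0.1768 0.058 ] [0.5336 0.177  0.058 ] [0.5346 0.1778 0.0561]
r [0.5291 0.1271 0.058 ] [0.5298 0.1273 0.0568] [0.5299 0.1272 0.0563]
[ 0.50754854 -0.00492547  0.071     ] [[ 0.095 -0.941 -0.324  0.374]
 [ 0.995  0.089  0.032  0.125]
 [-0.001 -0.326  0.946  0.374]
 [ 0.     0.     0.     1.   ]]
t 2.65 pos [ 0.4943 -0.3015  0.1691] tooly deg 84.64 SHIFT mm [ -9.6  -5.8 108.1] F [-0.2  1.4 -0. ] gap 0.993 g 0.0 j6 -0.45
```

View pics/w2.png

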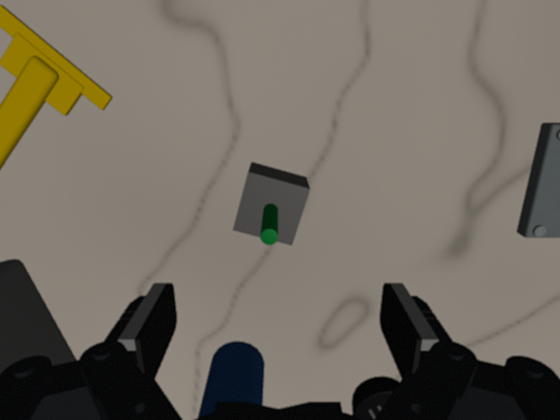

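Run:
```python
from h import *
w=(269,236.5)
p=atz('w2',*w,.095);print(p,atz('t1',391.3,207.8,.095),tri(('w2',*w),('t1',391.3,207.8)),tri(('w2',*w),('t1',391.3,207.8),('s1',183.8,253.7)))
to(p[0],p[1],.063)
```

```text
[ 0.501646   -0.30822307  0.095     ] [ 0.50339234 -0.30763497  0.095     ] [ 0.50377475 -0.30870117  0.09019443] [ 0.50248666 -0.30772212  0.09500439]
t 2.7 pos [ 0.4947 -0.3003  0.1702] tooly deg 84.7 SHIFT mm [ -7.9  -7.4 107.2] F [0.3 0.9 0.5] gap 0.995 g 0.0 j6 -0.45
```

```bash
python3 -m creep '[[[-0.0088,-0.007,0.04,0,0.085],[0,0,0.04,0,0.085],[0,0,0.027,0,0.085],[0,0,0,0,0.085]]]'
python3 -m creep '[[[0,0,0,0,0.02],[0,0,0,0,0.02],[0,0,0,0,0.02]]]' 40
python3 -c "
from h import *
to(.5025,-.308,.063)"
```

```text
clock: 3.2
tcp_pos: [0.5028, -0.3061, 0.0633]
tcp_rot: [[-0.996, 0.089, -0.003], [0.089, 0.996, 0.002], [0.003, 0.002, -1.0]]
ft_force: [-0.3, 0.6, 0.7]
finger_gap: 0.992
grasp_force: 0.0
clock: 3.58
tcp_pos: [0.5038, -0.3088, 0.0654]
tcp_rot: [[-0.996, 0.091, 0.001], [0.091, 0.996, -0.001], [-0.002, -0.001, -1.0]]
ft_force: [-1.0, -1.1, 0.8]
finger_gap: 0.373
grasp_force: 0.0
t 3.58 pos [ 0.5038 -0.3088  0.0654] tooly deg 84.75 SHIFT mm [1.4 0.7 2.4] F [-1.  -1.1  0.8] gap 0.373 g 0.0 j6 -0.46
```

```bash
python3 -m creep '[[[0,0,0,0,0.0],[0,0,0,0,0.0],[0,0,0,0,0],[0,0,0,0,0]]]' 60
python3 -m creep '[[[0,0,-0.02,0,0.0],[0,0,-0.04,0,0],[0,0,-0.04,0,0],[0,0,0,0,0]]]'
python3 - <<'E'
from h import *
to(.5345,.177,.15)
snap('wrist','w3')
to(.5345,.177,.15)
E
```

```text
clock: 4.08
tcp_pos: [0.5035, -0.3088, 0.0649]
tcp_rot: [[-0.996, 0.092, 0.001], [0.092, 0.996, -0.001], [-0.001, -0.0, -1.0]]
ft_force: [-0.3, -0.1, 6.2]
finger_gap: 0.119
grasp_force: 58.5
clock: 4.58
tcp_pos: [0.5047, -0.3096, 0.1674]
tcp_rot: [[-0.996, 0.092, 0.005], [0.092, 0.996, -0.003], [-0.005, -0.002, -1.0]]
ft_force: [-0.1, 0.7, -1.0]
finger_gap: 0.12
grasp_force: 58.5
t 4.58 pos [ 0.5047 -0.3096  0.1674] tooly deg 84.74 SHIFT mm [ 15.1 487.3  16.1] F [-0.1  0.7 -1. ] gap 0.12 g 58.5 j6 -0.46
t 4.62 pos [ 0.5039 -0.3091  0.1654] tooly deg 84.74 SHIFT mm [ 14.1 486.8  14.8] F [ 0.4  0.  -0.8] gap 0.118 g 58.5 j6 -0.46
```

View pics/w3.png

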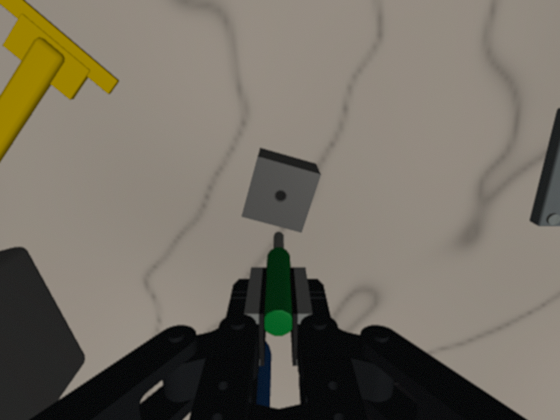

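```bash
python3 - <<'E'
from h import *
print(atz('w3',278.5,234,.110),atz('w3',278.5,323,.195),'hole',atz('w3',281,196,.04),state()['tcp_pos'])
for i in range(2): print(atz('w3',278.5+i,234,.110))
E
python3 -m creep '[[[0.003,0.056,0,0,0],[0.003,0.056,0,0,0],[0,0.056,0,0,0],[0,0.056,0,0,0],[0,0.056,0,0,0]]]' >/dev/null
python3 -m creep '[[[0.0,0.056,0,0,0],[0.0,0.056,0,0,0],[0,0.046,0,0,0],[0.0,0.046,0,0,0],[0,0,0,0,0]]]' >/dev/null
python3 - <<'E'
from h import *
to(.534,.177,.15)
snap('wrist','w4')
to(.534,.177,.15)
z=np.load('pics/w4.npz')['p'][:,:,::-1][180:360,180:420]
cv2.imwrite('pics/c4.png',cv2.resize(z,None,fx=3,fy=3,interpolation=cv2.INTER_CUBIC))
E
```

```text
[ 0.50437744 -0.30969176  0.11      ] [ 0.50459509 -0.30957172  0.195     ] hole [ 0.50223271 -0.30766251  0.04      ] [ 0.50387886 -0.30906702  0.16540198]
[ 0.50437744 -0.30969176  0.11      ]
[ 0.50443119 -0.30909793  0.11      ]
t 5.88 pos [0.5409 0.1765 0.1624] tooly deg 84.96 SHIFT mm [ 6.9 -0.1 12.4] F [-0.4 -0.8 -1.8] gap 0.12 g 58.6 j6 0.4
t 5.92 pos [0.5408 0.1749 0.1626] tooly deg 84.89 SHIFT mm [ 6.9  1.5 12.6] F [ 0.6  0.2 -0.9] gap 0.117 g 58.6 j6 0.4
```

View pics/c4.png

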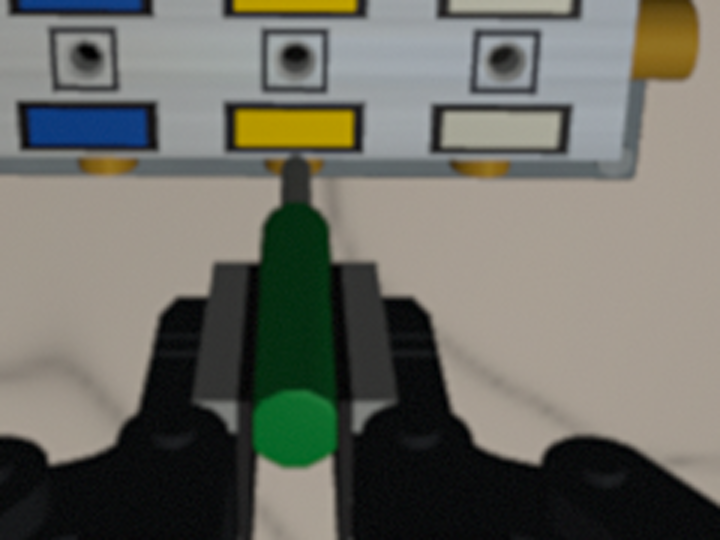

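Run:
```python
from h import *
s=state();R=s['tcp_rot']
tipz=s['tcp_pos'][2]-.055
t=atz('w4',278,232.3,tipz);print('tip',t.round(4),'tcp',s['tcp_pos'].round(4))
for u,v in [(348.7,200.7),(278.3,200.3),(209.3,199)]:
    j=atz('w4',u,v,.058);print(j.round(4),'shift mm',(1e3*R.T@(j-t)).round(1))
```

```text
tip [0.5381 0.1765 0.1076] tcp [0.5408 0.1749 0.1626]
[0.5385 0.227  0.058 ] shift mm [ 4.  50.4 49.5]
[0.5338 0.177  0.058 ] shift mm [ 4.2  0.2 49.6]
[0.5286 0.1281 0.058 ] shift mm [  5.1 -49.   49.7]
```

```bash
python3 -m creep '[[[0.006,0.0005,0.02,0,0],[0,0,0.022,0,0],[0,0,0,0,0],[0,0,0,0,0]]]' >/dev/null;python3 -c "
from h import *
to(.534,.177,.083)"
for i in 1; do python3 -m creep '[[[0,0,0.004,0,0],[0,0,0.004,0,0],[0,0,0.003,0,0],[0,0,0.003,0,0]]]' ; done;python3 -c "
from h import *
to(.534,.177,.083)"
```

```text
t 6.42 pos [0.5359 0.1742 0.1226] tooly deg 84.69 SHIFT mm [ 2.1  2.6 39.6] F [-0.1  0.1  0.1] gap 0.117 g 58.6 j6 0.41
clock: 6.92
tcp_pos: [0.5357, 0.1753, 0.1083]
tcp_rot: [[-0.996, 0.091, 0.0], [0.091, 0.996, 0.001], [-0.0, 0.001, -1.0]]
ft_force: [-1.4, 2.6, 1.1]
finger_gap: 0.121
grasp_force: 58.7
t 6.92 pos [0.5357 0.1753 0.1083] tooly deg 84.76 SHIFT mm [ 1.9  1.5 25.3] F [-1.4  2.6  1.1] gap 0.121 g 58.7 j6 0.41
```

```bash
python3 -m creep '[[[0.0008,0.001,0.002,0,0],[0,0,0.002,0,0],[0,0,0.002,0,0]]]';python3 -m creep '[[[0,0,0.002,0,0],[0,0,0.002,0,0],[0,0,0,0,0]]]'
```

```text
clock: 7.3
tcp_pos: [0.535, 0.1759, 0.1021]
tcp_rot: [[-0.996, 0.092, -0.0], [0.092, 0.996, -0.0], [0.0, -0.0, -1.0]]
ft_force: [-0.9, -0.5, -0.3]
finger_gap: 0.121
grasp_force: 58.6
clock: 7.68
tcp_pos: [0.5349, 0.176, 0.0981]
tcp_rot: [[-0.996, 0.092, -0.0], [0.092, 0.996, -0.0], [0.0, -0.0, -1.0]]
ft_force: [-1.3, 0.4, -0.4]
finger_gap: 0.122
grasp_force: 58.6
```

```bash
python3 -m creep '[[[0,0,0.002,0,0],[0,0,0.002,0,0],[0,0,0.002,0,0],[0,0,0,0,0]]]'
```

```text
clock: 8.18
tcp_pos: [0.5349, 0.176, 0.0921]
tcp_rot: [[-0.996, 0.092, -0.0], [0.092, 0.996, -0.0], [0.0, -0.0, -1.0]]
ft_force: [0.2, -0.0, -0.6]
finger_gap: 0.117
grasp_force: 58.6
```

```bash
python3 -m creep '[[[0,0,0.002,0,0],[0,0,0.002,0,0],[0,0,0.002,0,0],[0,0,0.001,0,0],[0,0,0,0,0]]]'; python3 -m creep '[[[0,0,0.001,0,0],[0,0,0.0005,0,0],[0,0,0,0,0]]]'
```

```text
clock: 8.8
tcp_pos: [0.535, 0.176, 0.0852]
tcp_rot: [[-0.996, 0.092, -0.0], [0.092, 0.996, -0.0], [0.0, -0.0, -1.0]]
ft_force: [0.2, 0.0, -0.3]
finger_gap: 0.12
grasp_force: 58.6
clock: 9.18
tcp_pos: [0.5349, 0.176, 0.0838]
tcp_rot: [[-0.996, 0.092, -0.0], [0.092, 0.996, -0.0], [0.0, -0.0, -1.0]]
ft_force: [-0.5, 0.3, 0.4]
finger_gap: 0.114
grasp_force: 58.6
```

```bash
python3 -m creep '[[[0,0,0.001,0,0],[0,0,0.0005,0,0],[0,0,0,0,0]]]';  python3 -m creep '[[[0,0,0.0005,0,0],[0,0,0.0005,0,0],[0,0,0,0,0]]]'
```

```text
clock: 9.55
tcp_pos: [0.5352, 0.1761, 0.0829]
tcp_rot: [[-0.996, 0.092, 0.001], [0.092, 0.996, 0.0], [-0.001, 0.0, -1.0]]
ft_force: [-1.4, -0.9, 5.5]
finger_gap: 0.116
grasp_force: 59.3
clock: 9.93
tcp_pos: [0.5354, 0.1761, 0.0828]
tcp_rot: [[-0.996, 0.092, 0.002], [0.092, 0.996, 0.0], [-0.002, 0.001, -1.0]]
ft_force: [-2.7, -1.8, 13.6]
finger_gap: 0.114
grasp_force: 60.2
```

```bash
python3 -m creep '[[[0,0,-0.001,0,0.02],[0,0,0,0,0.03],[0,0,0,0,0.04],[0,0,0,0,0.04]]]' >/dev/null; python3 -m creep '[[[0,0,-0.03,0,0.04],[0,0,-0.04,0,0.05],[0,-0.03,-0.03,0,0.06],[0,-0.06,0,0,0.06],[0,-0.05,0,0,0.06]]]' >/dev/null; python3 -m creep '[[[0.03,0,0,0,0.06],[0,0,0,0,0.06]]]'>/dev/null
python3 - <<'E'
from h import *
to(.5166,-.012,.15)
snap('wrist','w5')
to(.5166,-.012,.044)
E
```

```text
t 11.3 pos [0.4908 0.0387 0.1824] tooly deg 84.67 SHIFT mm [-30.4 -48.1  32.4] F [0.2 0.6 0.3] gap 0.703 g 0.0 j6 0.17
t 11.35 pos [0.492  0.0391 0.1826] tooly deg 84.72 SHIFT mm [-29.1 -48.6 138.6] F [0.8 0.7 0.3] gap 0.705 g 0.0 j6 0.17
```

View pics/w5.png

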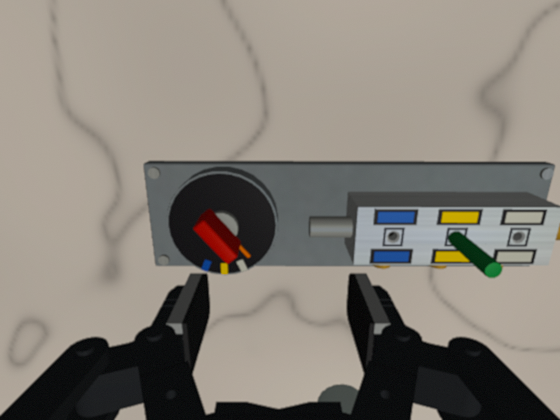

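Run:
```python
from h import *
a=atz('w5',200.5,220,.071);b=atz('w5',232,255,.071);d=b-a
print((a+b)/2,np.linalg.norm(d),np.degrees(np.arctan2(d[1],d[0])))
for p in [(393,237),(518,237)]: print(atz('w5',*p,.058))
print('pin',atz('w5',492,269,.113))
print('s=',1.3-.092-np.arctan2(d[1],d[0]))
```

```text
[ 0.51134664 -0.01051605  0.071     ] 0.036514978745293074 32.44522736054035
[0.5289925  0.12698554 0.058     ]
[0.53818745 0.22626701 0.058     ]
pin [0.53266871 0.17506151 0.113     ]
s= 0.6417239560004215
```

Run:
```python
from h import *
for f in('w5','w1','t1'):
    z=np.load(f'pics/{f}.npz');p=z['p'].astype(int);m=(p[:,:,0]>90)&(p[:,:,1]<60)&(p[:,:,2]<60)
    P=np.array([dep(f,u,v) for v,u in zip(*np.nonzero(m))]);P=P[np.hypot(P[:,0]-.5166,P[:,1]+.012)<.045];
    T=P[P[:,2]>.067];r=cv2.minAreaRect((T[:,:2]*1e3).astype(np.float32))
    c=T.mean(0);w=np.linalg.eigh(np.cov((T-c)[:,:2].T))[1][:,1]
    print(f,len(P),len(T),c.round(4),np.degrees(np.arctan2(w[1],w[0]))%180,r)
```

```text
w5 742 711 [ 0.5144 -0.0123  0.0707] 33.91760577473423 ((514.9718627929688, -12.26064682006836), (39.31245040893555, 12.19531536102295), 34.17595672607422)
w1 504 471 [ 0.5146 -0.012   0.0707] 33.86218222090679 ((515.3302612304688, -12.392675399780273), (39.051116943359375, 12.323872566223145), 34.47545623779297)
t1 59 54 [ 0.518  -0.0095  0.0717] 34.24499606323727 ((517.4193725585938, -9.45634937286377), (39.58526611328125, 11.436047554016113), 33.18821716308594)
```

```bash
python3 -m creep '[[[-0.0285,-0.0485,0.03,0,0.06],[0,0,0.03,-9.8,0.06],[0,0,0,-9.8,0.06],[0,0,0,-9.8,0.06],[0,0,0,-9.8,0.06]]]'>/dev/null;python3 -m creep '[[[0,0,0,0,0.06],[0,0,0,0,0.06]]]'>/dev/null; python3 -c "
from h import *
to(.516,-.012,.044)"
```

```text
t 12.22 pos [ 0.5162 -0.0103  0.1228] tooly deg 123.76 SHIFT mm [ 1.1 -1.3 78.8] F [-0.7  0.  -0.3] gap 0.704 g 0.0 j6 -0.61
```

```bash
python3 -m creep '[[[0.0005,-0.0008,0.04,0,0.06],[0,0,0.038,0,0.06],[0,0,0,0,0.06],[0,0,0,0,0.03]]]'; python3 -m creep '[[[0,0,0,0,0],[0,0,0,0,0],[0,0,0,0,0],[0,0,0,0,0]]]' 40;python3 -c "
from h import *
to(.516,-.012,.044)"
```

```text
clock: 12.72
tcp_pos: [0.5166, -0.0115, 0.046]
tcp_rot: [[-0.83, -0.558, 0.001], [-0.558, 0.83, -0.0], [-0.001, -0.001, -1.0]]
ft_force: [0.1, -0.3, 1.8]
finger_gap: 0.504
grasp_force: 0.0
clock: 13.22
tcp_pos: [0.5166, -0.0113, 0.0463]
tcp_rot: [[-0.83, -0.558, 0.002], [-0.558, 0.83, 0.0], [-0.002, -0.001, -1.0]]
ft_force: [-1.2, 0.8, 6.2]
finger_gap: 0.133
grasp_force: 41.3
t 13.22 pos [ 0.5166 -0.0113  0.0463] tooly deg 123.94 SHIFT mm [ 0.9 -0.2  2.3] F [-1.2  0.8  6.2] gap 0.133 g 41.3 j6 -0.61
```

```bash
python3 -m creep '[[[0,0,0,9.8,0],[0,0,0,9.8,0],[0,0,0,9.8,0],[0,0,0,9.8,0],[0,0,0,0,0]]]';python3 -c "
from h import *
to(.516,-.012,.044)"; python3 -m creep '[[[0,0,0,0,0.02],[0,0,0,0,0.03],[0,0,0,0,0.04],[0,0,0,0,0.05]]]'>/dev/null; python3 -m creep '[[[0,0,-0.03,0,0.06],[0,0,-0.05,0,0.06],[0.03,0.05,-0.05,0,0.06],[0.02,0.04,0,0,0.06],[0,0,0,0,0.06]]]' >/dev/null
python3 - <<'E'
from h import *
to(.516,-.012,.044)
snap('wrist','w6')
f='w6'
z=np.load(f'pics/{f}.npz');p=z['p'].astype(int);m=(p[:,:,0]>90)&(p[:,:,1]<60)&(p[:,:,2]<60)
P=np.array([dep(f,u,v) for v,u in zip(*np.nonzero(m))]);P=P[np.hypot(P[:,0]-.5166,P[:,1]+.012)<.045];T=P[P[:,2]>.067]
r=cv2.minAreaRect((T[:,:2]*1e3).astype(np.float32));w=np.linalg.eigh(np.cov((T-T.mean(0))[:,:2].T))[1][:,1];a=np.arctan(w[1]/w[0])
print(r,np.degrees(a),'s',1.3-.0915-a)
E
```

```text
clock: 13.85
tcp_pos: [0.5168, -0.0122, 0.0463]
tcp_rot: [[-0.995, 0.095, 0.003], [0.095, 0.996, -0.001], [-0.003, -0.001, -1.0]]
ft_force: [-0.6, -3.4, 5.7]
finger_gap: 0.131
grasp_force: 41.2
t 13.85 pos [ 0.5168 -0.0122  0.0463] tooly deg 84.56 SHIFT mm [0.8 0.1 2.3] F [-0.6 -3.4  5.7] gap 0.131 g 41.2 j6 0.07
t 14.97 pos [0.4782 0.0749 0.1662] tooly deg 84.93 SHIFT mm [-45.3 -83.3 122.2] F [ 1.7 -0.9  0.2] gap 0.704 g 0.0 j6 0.24
((514.8923950195312, -12.138193130493164), (11.754337310791016, 39.185760498046875), 84.5512466430664) -6.648763021715157 s 1.324542805913777
```

View pics/w6.png

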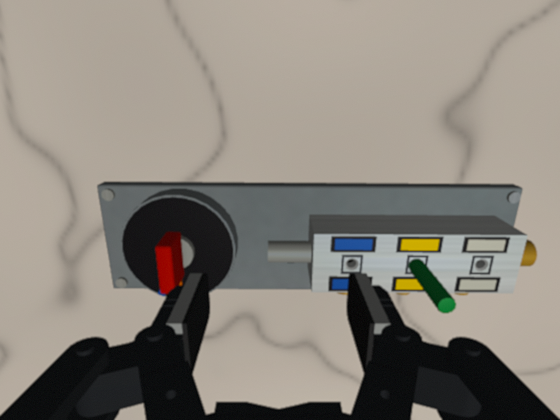

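The wrist picture shows the pin seated upright in the yellow jet, with its shoulder at about (415,265). The red bar at (170,262) lies along the manifold's x axis, which is the yellow mark (about 1.30 to 1.32 rad). The gripper is clear of everything.

```bash
python3 -c "
from cell import *
print(close_job())"
```

```text
the job is handed in; nothing more can be done
None
```

The job is handed in: the middle (yellow) jet is the clear one, the pin stands fully home in it, and the selector is at the yellow mark, measured at about 1.30–1.32 rad; handing in returned no verdict.

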